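Load the leaf drill jig

ROBOT

A 6-joint arm with a two-finger parallel gripper is mounted at the origin on a cart in front of the work surface, level with it; the furniture and walls round the work are solid. World frame = base frame: x ahead of the robot, y to its left, z up, the work surface at z = 0. Lengths are in m, angles in rad, forces in N, time in s.
With the tool pointing down it reaches from about 0.325 to 0.85 m from the base axis. Payload 15.5 kg.
Tool frame: the origin (TCP) lies at the very end of the fingers, on their centre line; the grasp point (between the pads) lies 19 mm behind it; z points along the fingers, y is the line along which they close (so a half turn about z gives the same grasp; the last joint's range is limited). The gripper opens to 91 mm and grips with 3 to 60 N. Pads are 32 mm wide; open, the fingers measure 118 mm over their backs; the gripper's body (76 mm by 178 mm) begins 60 mm behind the grasp point.
Start: joints at [1.212, 0.494, 1.345, -0, 1.302, -0.096], TCP at [0.162, 0.604, 0.214] pointing down, gripper open.
Joint ranges: [-2.91, 2.91], [-0.82, 2.16], [0.22, 2.67], [-1.22, 4.37], [0.12, 2.79], [-3.08, 3.08]. Speed limits (rad/s): [1.89, 1.89, 2.57, 3.01, 3.01, 3.01].

INTERFACE

Orientations are given as a 3x3 rotation matrix whose columns are the frame's x, y, z axes.
In Python, from station import robot gives the robot as it stands.
- The arm moves only by the tool carry_out, never from a script. Its argument "commands" is a list of rows, each a list of 5 numbers: the shift along the world's x, y, z in m, then the turn about the world's z in rad, then the opening, from 0 (shut) to 1 (fully open). In form: [[dx, dy, dz, spin, grip], ...]. A call has 1 to 8 rows; each row shifts and turns the commanded pose from where the row before left it; what a row does not reach is not made up. A row lasts 1/8 s, in which the tool goes at most 62.5 mm and 10.7 degrees, less where a joint would pass 70% of its speed; a pose out of reach is approached as far as the arm can. A call with a gripper value outside its range is refused whole. The fingers move at their own pace and stop on an object; "newtons" is the grip in N (left out, the last holds). Time passes only in rows, so rows that do not move let the fingers close. It gives the time, the measured TCP pose, the force, the opening and the grip force at its end, in the units of the state.
- robot.read_state(): the state, without advancing time (a new reading comes with each control period).
- robot.get_image(name): name is "side" or "top"; returns a dict with "pixels" (384x512x3 uint8, red, green, blue), "fovy" (degrees; the focal length in pixels is half the picture's height over the tangent of half this angle, whatever the lens; pixels are square), "cx", "cy" (the principal point, pixels), "rvec" (rotation vector, rad) and "tvec" (3), from world to camera coordinates, as OpenCV has them. Camera axes: x right, y down, z forward; pixel columns grow to the right and rows downward; lengths in m; the calibration is good to about 2 mm. A picture is of the moment at which its call begins. There is no depth.
- robot.hand_in(): hands the job in; it is judged then, once.
The state is a dict: "clock": time; "joints": joint angles; "qd": joint speeds; "tau": joint torques, N m; "ee_pos": TCP position; "tool_rot": TCP orientation; "force": force on the tool from outside, world axes, zero at the start; "moment": the same for the moment, N m; "opening": finger opening in m; "gripper_force": force on a finger pad.
Only numpy, scipy, OpenCV 4.12 (cv2) and the standard library are available. Lean on these libraries where they do the work, as an engineer would, in place of code of your own. Each camera call takes 0.05 s, during which the arm holds its last target. There are 200 camera calls.

TASK

Load the beech block into the drill jig without picking it up: push the standing block over near its top so that it falls flat into the open bay of the jig, push it along the bed with the fingertips until it sits hard against the end stop, then push the hinged leaf over and press it fully shut on top of it. Never lift the block, and leave the other things on the bench alone.

Things in the scene. Friction and masses are not known exactly. Their poses are not given: they have to be found in the camera images.
- jig: Aluminium drill jig with steel rails, base 285 x 100 mm on four feet, fixed. Origin on the worktop under it; x runs level along the bed from the loading end (x = -150 mm) to the end stop, whose face is at x = 90 mm, 80 wide, 36 mm above the bed; z up. Bed 52 mm above the worktop. Wide loading bay from x = -147 to 5 mm, narrow seat from x = 35 to 90 mm.
- bed_in (a point): Point on the bed in the jig's middle plane, 90 mm before the stop's face (x = 0, y = 0, 52 mm up in the jig's frame). Two side rails stand 14 mm above the bed: inner faces at y = +-36 mm along the loading bay, tapering from x = 5 to 35 mm to y = +-26.5 mm along the seat.
- block: Beech block: 50 along its x, 80 along its y, 35 mm along its z; about 0.2 kg; origin in the middle of a 50 x 80 face, block on the +z side. It starts on end on the bed in the loading bay, 80 mm tall, 35 thick along the jig's x, square to the jig within 0.08 rad: its y up, its z away from the stop. Lying as wanted: z up, y along the jig's x.
- block_center (a point): Centre of the beech block. Standing it is 40 mm above the bed, lying 17.5 mm; fully home it is at x = 50 mm in the jig's frame.
- leaf (a joint): Angle of the leaf, the jig's hinged drill plate: 0 shut (level, underside 2 mm above the lying block), 1.57 upright, 1.95 leaning back at its limit; it opens up and over away from the bed (jig +x) and starts at 1.7 to 1.92. Stiff damped hinge: it stays put when upright and sinks shut by itself in a second or two once below about 1 rad.
- leaf_hinge (a point): Middle of the leaf's hinge axis, at x = 119 mm, y = 0, 92 mm above the worktop in the jig's frame; the axis runs along the jig's y.
- leaf_edge (a point): Middle of the leaf's upper face (up when shut, away from the bed when open) at its free end, 120 mm from the hinge axis. Leaf 56 wide, 8 mm thick; a 26 mm wide tab reaches 9 mm further; two bushes stand 4 mm proud 69 mm from the axis. A lip under the free end reaches 14 mm below the underside and drops behind the block only if the block is home within 2.5 mm.
- marker: Black felt marker, 18 x 136 x 18 mm, lying on the worktop; origin under its middle. Leave it alone.
- tape_measure: Yellow pocket tape measure, 32 x 63 x 57 mm, on the worktop; origin under its middle. Leave it alone.
- file_guide: Blue edge filing guide with a round black knob, 44 x 100 x 34 mm, on the worktop; origin under its middle. Leave it alone.
- wax_yellow: Yellow wax block, 34 x 59 x 20 mm, lying on the worktop; origin under its middle. Leave it alone.
Not all that is in view belongs to the job. Leave any orange or red look-alike of the block alone.

How it is judged:
By the outcome, as a careful person would: the job done as asked, in the order asked, and still so for the second after the job is handed in, with the robot touching nothing.
It also fails if it takes over 70 s, if anything falls off the work surface, if the arm or the gripper's body presses on something with over 40 N, if the wrist force passes 120 N, or if a joint passes its speed limit or range.

## Working session

There is one attempt and no reset: what is moved stays moved. The work goes in short steps, Python scripts to look and compute and a tool call to move; the robot and the scene stay as the last step left them, time stands still between calls to the robot, and variables do not carry over. Pictures are saved under pics/ and viewed, at most 13 in all, crops included, and the job is handed in when it is done.

Besides the shell and the picture viewer there is one more tool, called after "Request:" as name([rows], argument=value, ...), one row to a line, values as JSON. carry_out: Moves the arm, as the interface text tells. Its arguments: {"type":"object","properties":{"commands":{"type":"array","items":{"type":"array","items":{"type":"number"}}},"newtons":{"type":"number"}},"required":["commands"]}

```bash
mkdir -p pics; ls
cat > h.py <<'E'
import cv2,numpy as np
from station import robot
def cam(n):
    d=robot.get_image(n); im=d["pixels"]; f=im.shape[0]/2/np.tan(np.radians(d["fovy"])/2)
    K=np.array([[f,0,d["cx"]],[0,f,d["cy"]],[0,0,1]]); R=cv2.Rodrigues(np.array(d["rvec"],float))[0]; t=np.array(d["tvec"],float).ravel()
    return im,K,R,t
def onz(c,uv,z):
    im,K,R,t=c; o=-R.T@t; r=R.T@np.linalg.inv(K)@np.array([uv[0],uv[1],1.]); return o+r*(z-o[2])/r[2]
def proj(c,P):
    im,K,R,t=c; return cv2.projectPoints(np.atleast_2d(np.array(P,float)),R,t,K,None)[0].reshape(-1,2)
def save(im,n): cv2.imwrite("pics/"+n,im[:,:,::-1])
E
python3 - <<'E'
from h import *
a=cam("side");b=cam("top")
for n,c in(("side",a),("top",b)):
    print(n,-c[2].T@c[3],c[2][2],c[1][0,0]); save(c[0],n+"0.png")
s=robot.read_state();print(s["clock"],s["ee_pos"],s["tool_rot"],s["force"],s["opening"])
E
```

```text
pics
side [0.29368204 1.11354598 0.86468093] [ 0.1227893  -0.80395476 -0.58187587] 372.6744371314364
top [0.31707572 0.03861982 1.1464867 ] [ 0.13963307  0.02211743 -0.98995627] 364.6177083082657
0.1 [0.16225781 0.60320695 0.2133888 ] [[-9.65657060e-01  2.59819761e-01 -3.65068698e-04]
 [ 2.59820005e-01  9.65656499e-01 -1.04432574e-03]
 [ 8.11944969e-05 -1.10331267e-03 -9.99999388e-01]] [0.25932773 0.49520356 0.04763297] 0.09140167342885129
```

View pics/side0.png

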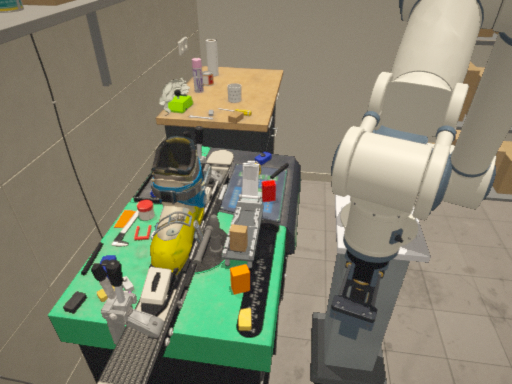

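View pics/top0.png

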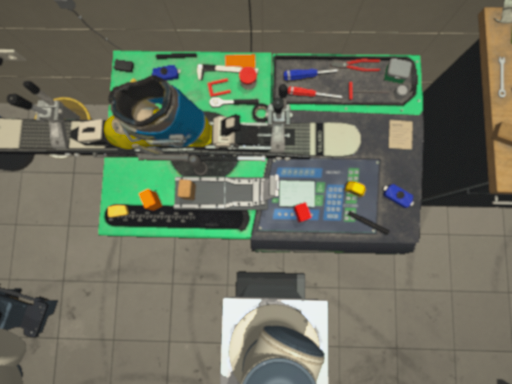

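Side view: the block is at ~(238,237), the upright leaf at ~(250,180), and the red and orange look-alikes at (268,190) and (240,278). Top view: the jig spans cols 175–278 around row 190, with the block at (185,188) and the stop to the right. I'll zoom in.

Run:
```python
from h import *
a=cam("side");b=cam("top")
A=cv2.resize(a[0][145:295,195:305],None,fx=4,fy=4,interpolation=2)
B=cv2.resize(b[0][130:245,160:300],None,fx=5,fy=5,interpolation=2)
save(A,"s1.png");save(B,"t1.png")
for uv in((178,205),(178,178),(278,190),(185,188)): print(uv,onz(b,uv,.052))
```

```text
(178, 205) [0.42480429 0.30086401 0.052     ]
(178, 178) [0.50775444 0.30523917 0.052     ]
(278, 190) [ 0.47660894 -0.00101965  0.052     ]
(185, 188) [0.47724405 0.2821842  0.052     ]
```

View pics/s1.png

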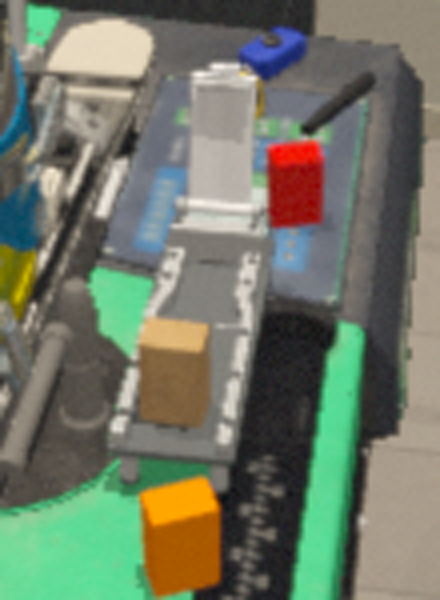

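View pics/t1.png

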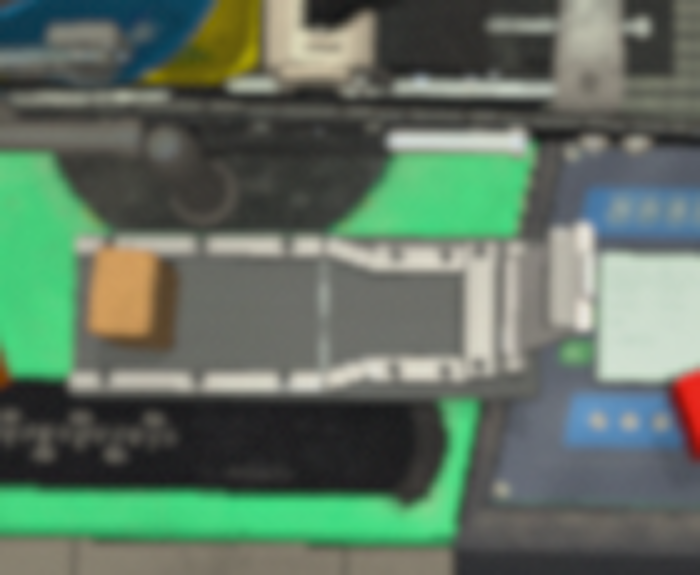

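Top crop: the rails run from crop x≈75 to 470, at rows ≈245 and ≈380. The stop's face is at crop x≈463, the block's top face spans (90–158, 247–338), and the leaf is edge-on at x≈570–590. Next I'll measure the jig axis, the stop face, the block top and the leaf edge.

```bash
cat > meas.py <<'E'
from h import *
c=cam("top");s=cam("side")
g=c[0].astype(int); mn=g.min(2)
# rails: bright pixels per column, weighted centroid in top & bottom bands
P=[];W=[]
for u in range(178,224):
    r=[]
    for lo,hi in((175,184),(202,211)):
        w=np.clip(mn[lo:hi,u]-150,0,None).astype(float)
        if w.sum()>60: r.append((w@np.arange(lo,hi))/w.sum())
    if len(r)==2:
        p,q=onz(c,(u,r[0]),.066),onz(c,(u,r[1]),.066); P.append((p+q)/2); W.append(p[0]-q[0])
P=np.array(P); k=np.polyfit(P[:,1],P[:,0],1); print("mid x=%.4f*y+%.4f"%tuple(k),"rail sep",np.median(W),"res",np.std(P[:,0]-np.polyval(k,P[:,1])))
# stop face: left edge of bright band rows 182..200
E=[]
for v in range(183,203):
    row=mn[v,246:262]; d=np.diff(row); i=np.argmax(d); E.append(onz(c,(246+i+.5,v),.088)[:2])
E=np.array(E); print("stop face y",np.round(np.median(E,0),4), np.round(np.polyfit(E[:,0],E[:,1],1),3))
hsv=cv2.cvtColor(c[0],cv2.COLOR_RGB2HSV)
print("block mean hsv",hsv[187:193,180:190].mean((0,1)))
m=((hsv[...,0]>8)&(hsv[...,0]<20)&(hsv[...,1]>80)&(hsv[...,2]>165)).astype(np.uint8); m[:, :174]=0;m[:,215:]=0;m[:175]=0;m[205:]=0
r=cv2.minAreaRect(cv2.findNonZero(m)); print(r,m.sum())
bx=np.array([onz(c,x,.132)[:2] for x in cv2.boxPoints(r)]); print("block top",np.round(bx,4),bx.mean(0))
# leaf bright in top
m=((mn>190)).astype(np.uint8); m[:,:268]=0;m[:,282:]=0;m[:172]=0;m[200:]=0
ys,xs=np.nonzero(m);print("leaf px",xs.min(),xs.max(),ys.min(),ys.max())
E
python3 meas.py
```

```text
mid x=-0.0189*y+0.4674 rail sep 0.08226768901285159 res 4.2536842953006924e-05
stop face y [0.4625 0.0747] [0.016 0.063]
block mean hsv [ 16.58333333 140.26666667 202.18333333]
((183.78712463378906, 187.62872314453125), (11.641935348510742, 16.418113708496094), 5.710593223571777) 192
block top [[0.4446 0.2855]
 [0.4913 0.2833]
 [0.4886 0.2502]
 [0.4419 0.2526]] [0.46660419 0.26787965]
leaf px 275 281 175 199
```

Jig origin is about (0.464, 0.164) and its +x points along world (0.019, −1). The stop face is at y≈0.074. The block's centre is at jig x≈−0.104, 4 mm off the middle plane, with its back face at y≈0.286. The sizes match what was given (rail separation, 35×48 mm block top). I'll move in behind the block with the fingers shut and the tool's y along the bed.

Request:
carry_out([
  [0.03,-0.02,0.01,0.04,0],
  [0.04,-0.035,0.01,0.04,0],
  [0.04,-0.035,0.01,0.04,0],
  [0.04,-0.035,0.01,0.04,0],
  [0.04,-0.035,0,0.04,0],
  [0.04,-0.035,0,0.04,0],
  [0.04,-0.035,0,0.041,0],
  [0.034,-0.039,0,0,0],
], newtons=30)

```text
clock: 1.3
ee_pos: [0.4677, 0.3333, 0.2539]
tool_rot: [[-1.0, -0.019, 0.0], [-0.019, 1.0, 0.0], [-0.0, 0.0, -1.0]]
force: [0.5, 1.1, 0.3]
opening: 0.0144
gripper_force: 0.0
```

Request:
carry_out([
  [0,0,0,0,0],
  [0,0,0,0,0],
  [0,0,0,0,0],
])

```text
clock: 1.68
ee_pos: [0.4657, 0.3353, 0.2539]
tool_rot: [[-1.0, -0.019, -0.0], [-0.019, 1.0, 0.0], [0.0, 0.0, -1.0]]
force: [0.4, -0.6, 0.6]
opening: 0.0007
gripper_force: 0.0
```

Run:
```python
from h import *
c=cam("top");s=cam("side")
for n,q in(("top",c),("side",s)):
    h=cv2.cvtColor(q[0],cv2.COLOR_RGB2HSV)
    m=((h[...,0]>8)&(h[...,0]<22)&(h[...,1]>200)&(h[...,2]>150)).astype(np.uint8)
    k,l,st,ce=cv2.connectedComponentsWithStats(m)
    print(n,[(list(map(int,st[i])),np.round(ce[i])) for i in range(1,k) if st[i][4]>40])
S=robot.read_state();print(S["tool_rot"])
save(cv2.resize(s[0][145:295,170:330],None,fx=4,fy=4),"s2.png")
```

```text
top [([226, 55, 28, 13, 281], array([240.,  61.]))]
side [([115, 211, 19, 16, 158], array([124., 218.])), ([230, 265, 20, 29, 476], array([240., 279.]))]
[[-9.99807583e-01 -1.96162150e-02 -3.40831325e-05]
 [-1.96162166e-02  9.99807582e-01  4.70583286e-05]
 [ 3.31534680e-05  4.77178559e-05 -9.99999998e-01]]
```

View pics/s2.png

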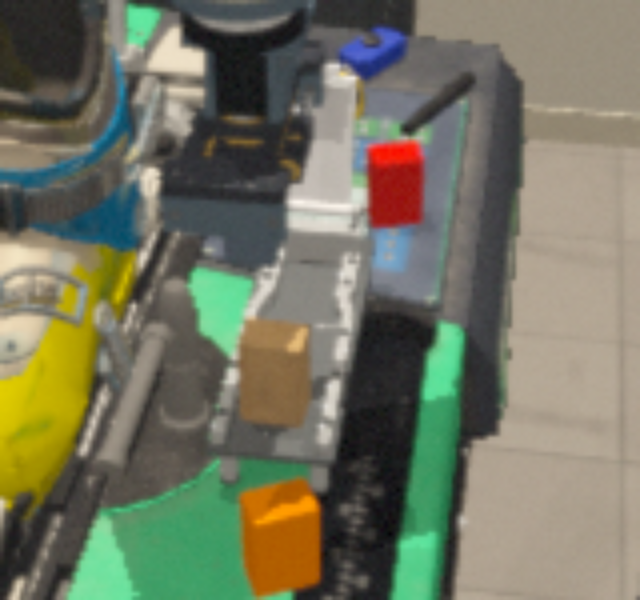

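Side crop: the gripper's body is at (235,200) and hides the fingers. The block still stands at (275,375), and the orange look-alike is at (280,540). Before descending I'll check by projection and get the orange block's height.

Run:
```python
from h import *
s=cam("side")
P=[[.4657,.3353,.254],[.4657,.3353,.333],[.4657,.4243,.333],[.4666-.025,.286,.132],[.4666+.025,.284,.132],[.4666-.025,.286,.052],[.464,.0744,.088]]
uv=proj(s,P);print(np.round((uv-[170,145])*4))
# orange: crop bottom corners on z=0 ; top via trying heights
for p in((262,595),(320,570)): print(onz(s,np.array(p)/4+[170,145],0))
for z in(.05,.08): print(z,onz(s,np.array((248,508))/4+[170,145],z),onz(s,np.array((318,487))/4+[170,145],z))
```

```text
[[251. 257.]
 [248. 159.]
 [218. 241.]
 [301. 350.]
 [236. 341.]
 [302. 428.]
 [316. 228.]]
[0.45119926 0.40886729 0.        ]
[0.41296446 0.37935882 0.        ]
0.05 [0.46724637 0.3723139  0.05      ] [0.4198743  0.34393062 0.05      ]
0.08 [0.460855   0.39960921 0.08      ] [0.41522737 0.37227112 0.08      ]
```

Request:
carry_out([
  [0,0,-0.03,0,0],
  [0,0,-0.04,0,0],
  [0,0,-0.04,0,0],
  [0,0,-0.02,0,0],
  [0,-0.01,0,0,0],
  [0,-0.01,0,0,0],
  [0,-0.008,0,0,0],
  [0,0,0,0,0],
])

```text
clock: 2.82
ee_pos: [0.4667, 0.306, 0.1247]
tool_rot: [[-1.0, -0.017, 0.001], [-0.017, 1.0, 0.0], [-0.001, 0.0, -1.0]]
force: [0.8, -0.0, 0.4]
opening: 0.0006
gripper_force: 0.0
```

Request:
carry_out([
  [0,-0.008,0,0,0],
  [0,-0.008,0,0,0],
  [0,-0.008,0,0,0],
  [0,-0.008,0,0,0],
])

```text
clock: 3.32
ee_pos: [0.4663, 0.2739, 0.1239]
tool_rot: [[-1.0, -0.018, 0.0], [-0.018, 1.0, -0.0], [0.0, -0.0, -1.0]]
force: [-0.6, -0.6, 0.0]
opening: 0.0007
gripper_force: 0.1
```

Run:
```python
from h import *
s=cam("side");save(cv2.resize(s[0][145:295,170:330],None,fx=4,fy=4),"s3.png");print(robot.read_state()["force"])
```

```text
[ 0.23117419 -1.22861364  0.37495812]
```

View pics/s3.png

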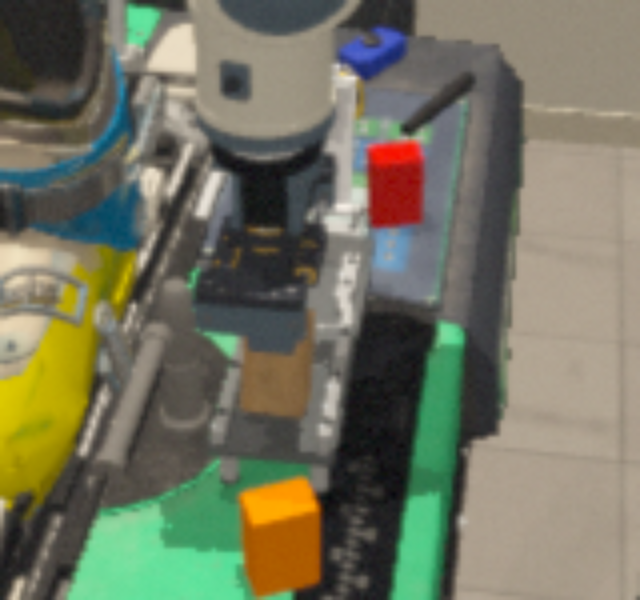

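The block's lower back edge has moved up from row 425 to 413, so it's tilting. I'll keep pushing.

Request:
carry_out([
  [0,-0.008,0,0,0],
  [0,-0.008,0,0,0],
  [0,-0.008,0,0,0],
  [0,-0.008,0,0,0],
  [0,0,0,0,0],
  [0,0,0,0,0],
  [0,0,0,0,0],
  [0,0,0,0,0],
])

```text
clock: 4.38
ee_pos: [0.4664, 0.2427, 0.1239]
tool_rot: [[-1.0, -0.018, 0.0], [-0.018, 1.0, 0.0], [-0.0, 0.0, -1.0]]
force: [0.8, -0.3, 0.2]
opening: 0.0006
gripper_force: 0.0
```

Request:
carry_out([
  [0,0,0.03,0,0],
  [0,0.04,0.03,0,0],
  [0,0.04,0.03,0,0],
  [-0.003,0.025,0,0,0],
  [0,0,0,0,0],
])

```text
clock: 5.0
ee_pos: [0.463, 0.349, 0.214]
tool_rot: [[-1.0, -0.02, 0.0], [-0.02, 1.0, 0.0], [-0.0, 0.0, -1.0]]
force: [-0.1, -0.1, -0.4]
opening: 0.0005
gripper_force: 0.0
```

Run:
```python
from h import *
s=cam("side");c=cam("top")
I=np.vstack([cv2.resize(s[0][195:270,195:305],(440,300)),cv2.resize(c[0][160:220,165:275],(440,240))])
save(I,"s4.png");print(robot.read_state()["ee_pos"])
```

```text
[0.46305698 0.34717767 0.21352389]
```

View pics/s4.png

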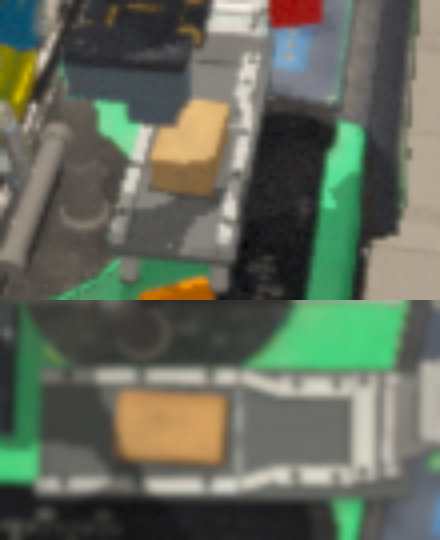

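The block lies flat in the bay (top crop 115–226 × 390–463), with its rear end at y≈0.25. Next I lower the fingertips behind it and push.

Request:
carry_out([
  [0,-0.03,0,0,0],
  [0,-0.027,-0.03,0,0],
  [0,0,-0.04,0,0],
  [0,0,-0.04,0,0],
  [0,0,-0.03,0,0],
  [0,0,-0.0125,0,0],
  [0,0,0,0,0],
  [0,0,0,0,0],
])

```text
clock: 6.1
ee_pos: [0.464, 0.2907, 0.0625]
tool_rot: [[-1.0, -0.018, 0.001], [-0.018, 1.0, 0.001], [-0.001, 0.001, -1.0]]
force: [0.2, -0.0, 0.1]
opening: 0.0004
gripper_force: 0.0
```

Request:
carry_out([
  [0,-0.012,0,0,0],
  [0,-0.012,0,0,0],
  [0,-0.01,0,0,0],
  [0.001,-0.01,0,0,0],
  [0,-0.01,0,0,0],
  [0,-0.01,0,0,0],
  [0,-0.01,0,0,0],
  [0.001,-0.01,0,0,0],
])

```text
clock: 7.1
ee_pos: [0.4652, 0.2059, 0.0614]
tool_rot: [[-1.0, -0.018, -0.0], [-0.018, 1.0, -0.0], [0.0, -0.0, -1.0]]
force: [0.1, 2.4, 0.7]
opening: 0.0007
gripper_force: 1.0
```

Request:
carry_out([
  [0,-0.006,0,0,0],
  [0,-0.006,0,0,0],
  [0,-0.006,0,0,0],
  [0,-0.006,0,0,0],
  [0,-0.004,0,0,0],
  [0,0,0,0,0],
])

```text
clock: 7.85
ee_pos: [0.4654, 0.1782, 0.0614]
tool_rot: [[-1.0, -0.018, 0.0], [-0.018, 1.0, -0.0], [-0.0, -0.0, -1.0]]
force: [-0.2, -1.1, -0.2]
opening: 0.0001
gripper_force: 0.0
```

Request:
carry_out([
  [0,-0.003,0,0,0],
  [0,-0.003,0,0,0],
  [0,-0.003,0,0,0],
  [0,0,0,0,0],
])

```text
clock: 8.35
ee_pos: [0.4654, 0.1693, 0.0614]
tool_rot: [[-1.0, -0.018, 0.0], [-0.018, 1.0, -0.0], [-0.0, -0.0, -1.0]]
force: [0.9, -0.0, 0.6]
opening: 0.0005
gripper_force: 0.0
```

Request:
carry_out([
  [0,-0.002,0,0,0],
  [0,-0.002,0,0,0],
])

```text
clock: 8.6
ee_pos: [0.4654, 0.1655, 0.0614]
tool_rot: [[-1.0, -0.018, 0.0], [-0.018, 1.0, 0.0], [-0.0, 0.0, -1.0]]
force: [-0.1, 0.9, -0.1]
opening: 0.0002
gripper_force: 0.5
```

Request:
carry_out([
  [0,-0.002,0,0,0],
  [0,-0.001,0,0,0],
])

```text
clock: 8.85
ee_pos: [0.4657, 0.1642, 0.0616]
tool_rot: [[-1.0, -0.017, 0.001], [-0.017, 1.0, 0.003], [-0.001, 0.003, -1.0]]
force: [-4.7, 30.6, 1.0]
opening: 0.0003
gripper_force: 15.4
```

Request:
carry_out([
  [0,-0.001,0,0,0],
  [0,0,0,0,0],
  [0,0.01,0,0,0],
  [0,0.03,0.01,0,0],
  [0,0.02,0.05,0,0],
  [0,0.04,0.06,0,0],
  [0,0.05,0.06,0,0],
  [0,0.05,0.04,0,0],
])

```text
clock: 9.85
ee_pos: [0.4654, 0.3459, 0.2628]
tool_rot: [[-1.0, -0.017, 0.001], [-0.017, 1.0, 0.0], [-0.001, 0.0, -1.0]]
force: [1.2, -0.2, -0.5]
opening: 0.0002
gripper_force: 0.0
```

Request:
carry_out([
  [0,0.03,0,0,0],
  [0,0,0,0,0],
  [0,0,0,0,0],
])

```text
clock: 10.22
ee_pos: [0.4651, 0.3742, 0.2599]
tool_rot: [[-1.0, -0.018, -0.001], [-0.018, 1.0, -0.001], [0.001, -0.001, -1.0]]
force: [0.2, -0.9, -1.1]
opening: 0.0006
gripper_force: 0.0
```

Run:
```python
from h import *
c=cam("top")
save(np.vstack([cv2.resize(c[0][165:215,195:295],(800,400))]),"t5.png")
h=cv2.cvtColor(c[0],cv2.COLOR_RGB2HSV)
m=((h[...,0]>8)&(h[...,0]<22)&(h[...,1]>70)&(h[...,2]>120)).astype(np.uint8); m[:,:190]=0;m[:,262:]=0;m[:175]=0;m[208:]=0
r=cv2.minAreaRect(cv2.findNonZero(m));print(r,m.sum())
b=np.array([onz(c,x,.087)[:2] for x in cv2.boxPoints(r)]);print(np.round(b,4),b.mean(0))
mn=c[0].min(2).astype(int);print(mn[191,225:262])
print([np.round(onz(c,(u,191),.088)[1],4) for u in(250,251,252,253,254)])
```

```text
((239.0, 191.0), (18.0, 26.0), 90.0) 473
[[0.4924 0.1538]
 [0.4938 0.0771]
 [0.4405 0.0758]
 [0.4389 0.152 ]] [0.46639818 0.11470052]
[124 102  95  97  97  96  95  94  95  95  95  94  94  94  95  96  96  95
  96  97  98  97  98  98  97  96  96 118 160 188 196 199 192 166 128 129
 165]
[np.float64(0.0823), np.float64(0.0794), np.float64(0.0764), np.float64(0.0735), np.float64(0.0706)]
```

View pics/t5.png

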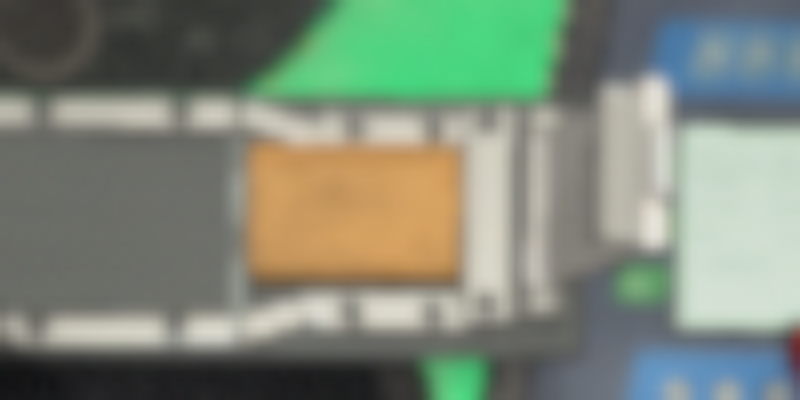

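The block is against the stop, spanning crop x 248–465 with the stop face at ~467. The leaf is edge-on at crop x 600–670, so its free edge is at about y≈0.00. Now I go over the top to get behind it.

Request:
carry_out([
  [0,-0.03,0.02,0,0],
  [0,-0.05,0.02,0,0],
  [0,-0.055,0,0,0],
  [0,-0.055,0,0,0],
  [0,-0.055,0,0,0],
  [0,-0.055,0,0,0],
  [0,-0.055,0,0,0],
  [0.002,-0.05,0,0,0],
])

```text
clock: 11.28
ee_pos: [0.4663, -0.0326, 0.3004]
tool_rot: [[-1.0, -0.017, -0.0], [-0.017, 1.0, -0.0], [0.0, -0.0, -1.0]]
force: [0.8, 0.1, -0.7]
opening: 0.0005
gripper_force: 0.0
```

Request:
carry_out([
  [0,-0.025,0,0,0],
  [0,0,0,0,0],
  [0,0,-0.03,0,0],
  [0,0,-0.04,0,0],
  [0,0,-0.04,0,0],
  [0,0,0,0,0],
])

```text
clock: 12.02
ee_pos: [0.4654, -0.0541, 0.1887]
tool_rot: [[-1.0, -0.018, -0.005], [-0.018, 1.0, 0.001], [0.005, 0.001, -1.0]]
force: [-0.2, -0.4, 0.6]
opening: 0.0006
gripper_force: 0.0
```

Run:
```python
from h import *
s=cam("side");c=cam("top")
P=[[.4657,.043,.092],[.467,0,.205]]
save(np.hstack([cv2.resize(s[0][130:230,210:300],(360,400)),cv2.resize(c[0][150:230,230:310],(400,400))]),"s6.png");print(robot.read_state()["ee_pos"])
print(np.round((proj(s,P)-[210,130])*4),np.round((proj(c,P)-[230,150])*5))
```

```text
[ 0.46756358 -0.05474955  0.19144376]
[[160. 263.]
 [166. 129.]] [[167. 207.]
 [249. 176.]]
```

View pics/s6.png

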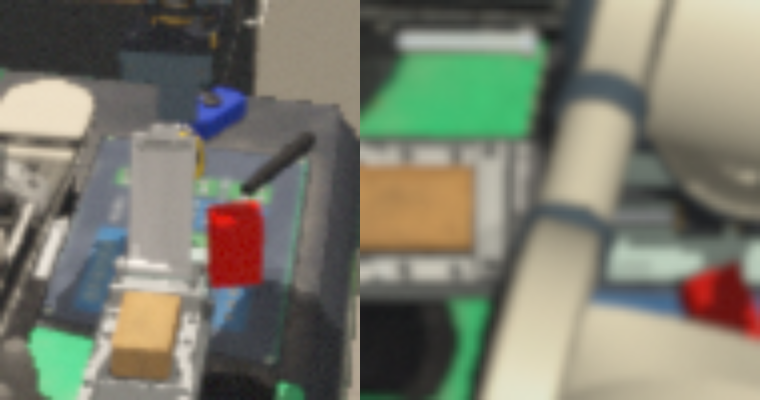

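Side crop: the leaf is upright, its top at (165,130) as predicted, and the gripper is behind it. The block is home. Pushing the leaf over.

Request:
carry_out([
  [0,0.012,-0.003,0,0],
  [0,0.012,-0.003,0,0],
  [0,0.01,0,0,0],
  [0,0.01,0,0,0],
  [0,0.01,0,0,0],
  [0,0.01,0,0,0],
])

```text
clock: 12.88
ee_pos: [0.4674, 0.0097, 0.1845]
tool_rot: [[-1.0, -0.018, 0.0], [-0.018, 1.0, -0.0], [-0.0, -0.0, -1.0]]
force: [0.5, -0.3, 0.4]
opening: 0.0004
gripper_force: 0.4
```

Request:
carry_out([
  [0,0.01,0,0,0],
  [0,0.01,0,0,0],
  [0,0.01,0,0,0],
  [0,0.01,-0.003,0,0],
  [0,0.01,-0.003,0,0],
  [0,0.01,-0.004,0,0],
])

```text
clock: 13.62
ee_pos: [0.4673, 0.0697, 0.1742]
tool_rot: [[-1.0, -0.018, -0.0], [-0.018, 1.0, 0.0], [0.0, 0.0, -1.0]]
force: [0.0, -0.9, 0.2]
opening: 0.0006
gripper_force: 0.2
```

Request:
carry_out([
  [0,0.01,-0.004,0,0],
  [0,0.01,-0.004,0,0],
  [0,0.01,-0.004,0,0],
  [0,0,0,0,0],
  [0,0,0,0,0],
])

```text
clock: 14.25
ee_pos: [0.4674, 0.099, 0.1625]
tool_rot: [[-1.0, -0.018, 0.0], [-0.018, 1.0, -0.0], [-0.0, -0.0, -1.0]]
force: [-0.7, -0.2, 0.0]
opening: 0.0004
gripper_force: 0.0
```

Run:
```python
from h import *
s=cam("side")
save(cv2.resize(s[0][130:250,200:300],(500,600)),"s7.png")
```

```text
(no output)
```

View pics/s7.png

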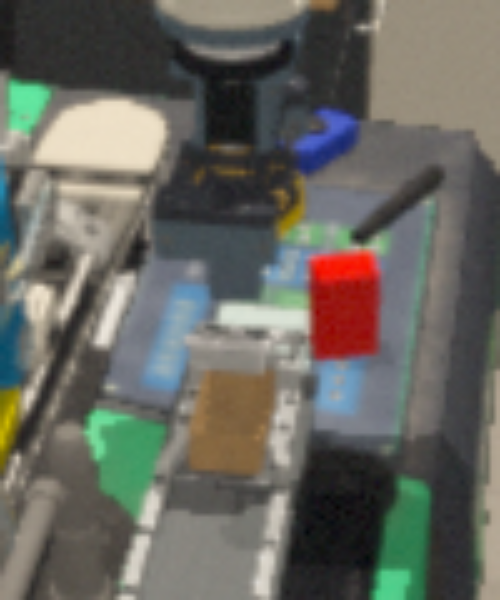

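The leaf is sinking, its free end at crop (230,345) above the block. I'll let it settle, then press near the free end, beyond the bushes.

Request:
carry_out([
  [0,0,0,0,0],
  [0,0,0,0,0],
  [0,0,0,0,0],
  [0,0,0,0,0],
  [0,0,0,0,0],
  [0,0,0,0,0],
  [0,0,0,0,0],
  [0,0,0,0,0],
])

```text
clock: 15.3
ee_pos: [0.4674, 0.099, 0.1625]
tool_rot: [[-1.0, -0.018, 0.0], [-0.018, 1.0, -0.0], [-0.0, -0.0, -1.0]]
force: [0.2, -0.3, 0.7]
opening: 0.0006
gripper_force: 0.0
```

Request:
carry_out([
  [0,0,0,0,0],
  [0,0,0,0,0],
  [0,0,0,0,0],
  [0,0,0,0,0],
  [-0.001,0.02,0,0,0],
  [-0.001,0.024,0,0,0],
  [0,0,-0.02,0,0],
  [0,0,-0.02,0,0],
])

```text
clock: 16.3
ee_pos: [0.4655, 0.1434, 0.1221]
tool_rot: [[-1.0, -0.019, 0.001], [-0.019, 1.0, 0.0], [-0.001, 0.0, -1.0]]
force: [0.6, -0.9, 0.0]
opening: 0.0005
gripper_force: 0.0
```

Request:
carry_out([
  [0,0,-0.01,0,0],
  [0,0,-0.005,0,0],
  [0,0,-0.004,0,0],
  [0,0,0,0,0],
])

```text
clock: 16.8
ee_pos: [0.4655, 0.143, 0.1036]
tool_rot: [[-1.0, -0.018, 0.0], [-0.018, 1.0, -0.0], [-0.0, -0.0, -1.0]]
force: [0.6, -0.6, -0.4]
opening: 0.0003
gripper_force: 0.0
```

Request:
carry_out([
  [0,0,-0.003,0,0],
  [0,0,-0.002,0,0],
  [0,0,-0.001,0,0],
])

```text
clock: 17.18
ee_pos: [0.4653, 0.143, 0.0974]
tool_rot: [[-1.0, -0.018, -0.0], [-0.018, 1.0, -0.0], [0.0, -0.0, -1.0]]
force: [-0.1, -0.4, 0.3]
opening: 0.0005
gripper_force: 0.0
```

Request:
carry_out([
  [0,0,-0.001,0,0],
  [0,0,-0.001,0,0],
])

```text
clock: 17.42
ee_pos: [0.4655, 0.1431, 0.0966]
tool_rot: [[-1.0, -0.018, 0.001], [-0.018, 1.0, 0.0], [-0.001, 0.0, -1.0]]
force: [-10.7, -3.0, 45.8]
opening: 0.0002
gripper_force: 23.1
```

It's firm at z≈0.097 under 46 N, which is the fully shut height. Holding briefly, then retreating.

Request:
carry_out([
  [0,0,0,0,0],
  [0,0,0,0,0],
  [0,0,0.005,0,0],
  [0,0,0.03,0,0],
  [0,0,0.05,0,0],
  [-0.01,0.05,0.05,0,0],
  [-0.02,0.06,0.02,0,0],
  [-0.02,0.06,0,0,0],
])

```text
clock: 18.42
ee_pos: [0.4183, 0.3045, 0.245]
tool_rot: [[-1.0, -0.017, 0.003], [-0.017, 1.0, 0.002], [-0.003, 0.002, -1.0]]
force: [0.9, 0.4, -0.6]
opening: 0.0007
gripper_force: 0.0
```

Request:
carry_out([
  [-0.01,0.06,0,0,0],
  [0,0.04,0,0,0],
  [0,0,0,0,0],
  [0,0,0,0,0],
  [0,0,0,0,0],
])

```text
clock: 19.05
ee_pos: [0.4082, 0.4016, 0.2431]
tool_rot: [[-1.0, -0.017, -0.0], [-0.017, 1.0, -0.0], [0.0, -0.0, -1.0]]
force: [-0.0, -0.2, 0.7]
opening: 0.0005
gripper_force: 0.0
```

Run:
```python
from h import *
s=cam("side");c=cam("top")
O=np.array([.4645,.162,0]);d=np.array([.0188,-.9998,0])
e=O+d*(-.001)+[0,0,.097]
print(np.round((proj(s,[e])-[205,150])*4),np.round((proj(c,[e])-[180,150])*4+[360,0]))
save(np.hstack([cv2.resize(s[0][150:250,205:295],(360,400)),cv2.resize(c[0][150:250,180:290],(440,400))]),"s8.png")
```

```text
[[159. 262.]] [[529. 163.]]
```

View pics/s8.png

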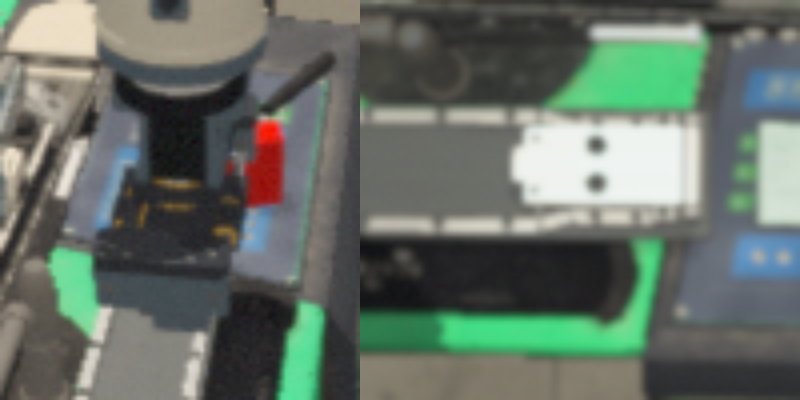

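The top view shows the leaf lying flat over the block. Its free edge is at crop x≈525, against 529 predicted for shut, with the tab and bushes visible. The robot is clear, so I'm handing in.

```bash
python3 -c "
from station import robot
print(robot.hand_in())"
```

```text
the job is handed in; nothing more can be done
None
```

The job is handed in: the block was tipped flat into the bay and pushed hard against the end stop. The leaf was then pushed over and pressed shut on top of it, at about 19 s on the robot's clock.

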